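# Draw the long shoehorn out of the key shelf's glove compartment

## Robot

A 6-joint arm with a two-finger parallel gripper is mounted at the origin on the work surface. World frame = base frame: x ahead of the robot, y to its left, z up, the work surface at z = 0. Lengths are in m, angles in rad, forces in N, time in s.
With the tool pointing down it reaches from about 0.375 to 0.9 m from the base axis. Payload 3.1 kg.
Tool frame: the origin (TCP) lies between the finger pads; the fingertips stand 22 mm ahead of it and the grasp point (between the pads) lies 3 mm ahead of it; z points along the fingers, y is the line along which they close (so a half turn about z gives the same grasp; the last joint's range is limited). The gripper opens to 87 mm and grips with 3 to 60 N. Pads are 19 mm wide; open, the fingers measure 117 mm over their backs; the gripper's body (75 mm by 190 mm) begins 51 mm behind the grasp point.
Start: joints at [-1.365, 0.527, 1.433, -0, 1.181, -0.178], TCP at [0.235, -0.579, 0.245] pointing down, gripper open.
Joint ranges: [-3.08, 3.08], [-0.75, 2.2], [0.22, 2.44], [-1.43, 4.57], [0, 2.65], [-2.85, 2.85]. Speed limits (rad/s): [2.79, 2.79, 3.14, 3.14, 3.14, 3.14].

## Interface

Orientations are given as a unit quaternion [x, y, z, w].
In Python, from rig import robot gives the robot as it stands.
- The arm moves only by the tool move_arm, never from a script. Its argument "series" is text: rows parted by semicolons, each of 6 numbers parted by spaces: the shift along the tool's x, y, z in mm, then the turn, a rotation vector about the tool's x, y, z in degrees. In form: dx dy dz ax ay az; .... A call has 1 to 8 rows; each row is the pose to reach, as a shift and turn from the pose commanded when the call began, along the tool's axes at that moment; what a row does not reach only later rows make up. A row lasts 1/12 s, in which the tool goes at most 41.7 mm and 7.16 degrees, less where a joint would pass 70% of its speed; a pose out of reach is approached as far as the arm can. A call with a gripper value outside its range is refused whole. "jaw" is the opening, from 0 (shut) to 1 (fully open), set as the call begins (left out, the last holds). The fingers move at their own pace and stop on an object; "newtons" is the grip in N (left out, the last holds). Time passes only in rows, so rows that repeat a pose let the fingers close. It gives the time, the measured TCP pose, the force, the opening and the grip force at its end, in the units of the state.
- robot.get_obs(): the state, without advancing time (a new reading comes with each control period).
- robot.camera(name): name is "scene" or "top"; returns a dict with "img" (384x512x3 uint8, red, green, blue), "mtx" (3x3 intrinsics, pixels), "distortion" ([k1, k2, p1, p2, k3] as OpenCV has them; the pictures are not rectified), "world_to_cam" (4x4, takes a point from world to camera coordinates). Camera axes: x right, y down, z forward; pixel columns grow to the right and rows downward; lengths in m; the calibration is good to about 2 mm. A picture is of the moment at which its call begins. There is no depth.
- robot.hand_in(): hands the job in; it is judged then, once.
Trained networks look in a picture, given as the dict that the camera call returned (one of the last four; its "shot" number tells which), for a name from the list of things; names that differ only in an ending like _2 or _b are one class to them, and where a whole thing is asked for, a point or a joint stands for the part that bears it (a point fixed in the world has none). Each returns a list of dicts, best first, with "p" (0 to 1); they miss things now and then, are a little off and sometimes report something else, mostly with a low value. They report only what shows in the picture. A call takes as long as a camera call.
- robot.search_frame(picture, thing): "xyz" ([x, y, z] in m, in world coordinates, good to about 4 mm: the middle of the surface that is visible of it).
- robot.tip_of(picture, thing): "xyz" ([x, y, z] in m, in world coordinates, good to about 4 mm: a listed point, or the origin of a listed thing).
The state is a dict: "time": time; "q": joint angles; "joint_velocities": joint speeds; "joint_torque": joint torques, N m; "position": TCP position; "tool_rot": TCP orientation; "ft_force": force on the tool from outside, world axes, zero at the start; "moment": the same for the moment, N m; "grip_width": finger opening in m; "grip_force": force on a finger pad.
Only numpy, scipy, OpenCV 4.12 (cv2) and the standard library are available. Lean on these libraries where they do the work, as an engineer would, in place of code of your own. Each camera call takes 0.05 s, during which the arm holds its last target. There are 200 camera calls.

## Task

Take the long shoehorn out of the glove compartment of the key shelf: it is longer than the opening in the top board, so tilt it and draw it out handle end first, leaving the ornaments, the keys on their swing arm and everything else where they are. Finish while still holding it in the gripper, level and still, a good hand's breadth above the top board over the opening, touching nothing else.

Things in the scene. Friction and masses are not known exactly. Their poses are not given: they have to be found in the camera images.
- key_shelf: Fixed key shelf of dark stained ash on the console: a low case 180 mm deep (its x), from y = -185 to +318 mm in its own frame, top board's upper face at z = 70 mm. Origin: on the console, under the centre of the opening. At its +y end stands an upright cheek, y = 300 to 318 mm, 245 mm high, with a chrome swing-arm key hanger on its outer face.
- opening (a point): Centre of the opening in the 10 mm top board, level with its upper face; axes as the key shelf's. The opening measures 160 mm in x by 210 mm in y (y = -105 to +105 mm). On its -y side is a short piece of board, 80 mm, with nothing on it; on its +y side a long piece, 195 mm, on which the ornaments stand.
- compartment (a point): Centre of the glove compartment's floor below the opening, 10 mm above the console; axes as the key shelf's. The compartment is 160 mm wide in x, 50 mm high under the top board (whose underside is 60 mm above the console) and reaches from y = -175 to +300 mm.
- shoehorn: Long shoehorn, 290 mm, about 120 g, lying flat along the compartment, blade towards the cheek, both ends under the top board. Its y runs from handle to blade, z up; origin on its underside at mid-length. Straight pale wooden handle 24 mm wide (x), 22 mm high, y = -145 to +45 mm; then a chrome gutter-shaped blade up to 46 mm wide, 12 mm high, to y = +145 mm.
- shoehorn_grip (a point): Balance point of the shoehorn, in the handle 10 mm towards the blade from mid-length, 11 mm above its underside; axes as the shoehorn's. Here the handle is gripped across its 24 mm width.
- handle_end (a point): Centre of the handle's free end (shoehorn y = -145 mm), 11 mm above its underside.
- blade_tip (a point): Tip of the blade (shoehorn y = +145 mm), 2 mm above its underside.
- shoe_brush: Shoe brush 125 x 28 x 38 mm, bristles down, in the compartment along its far (+x) wall, 30 to 70 mm clear of the shoehorn's handle; origin under its centre. To be left alone.
- bell: Copper bell, 56 mm across, 57 mm high, on the long piece of top board; origin under its centre. To be left alone.
- egg: Jade stone egg on a low round wooden stand, 42 mm across, 61 mm high, on the long piece of top board beside the bell; origin under its centre. To be left alone.
- pot: Brown ceramic pot, 80 mm across, 80 mm high, on the console under the swing arm; origin under its centre. To be left alone.
- polish_tin: Flat round shoe-polish tin, 70 mm across, 22 mm high, on the console beyond the shelf's -y end; origin under its centre. To be left alone.
- glasses_case: Black spectacle case 150 x 55 x 38 mm on the console between robot and shelf; origin under its centre. To be left alone.
- torch: Small metal pocket torch, 119 mm long, 32 mm thick, on the console behind the shelf; origin under its middle. To be left alone.
- hanger_tip (a point): Tip of the chrome swing arm from which two keys dangle, 160 mm from its upright pin, 206 mm above the console, outside the cheek. The arm turns freely with little friction; to be left alone.

How it is judged:
By the outcome, as a careful person would: the job done as asked, in the order asked, and still so for the second after the job is handed in, while the arm keeps its last pose, push and grip.
It also fails if it takes over 43 s, if anything falls off the work surface, if the arm or the gripper's body presses on something with over 40 N, if the wrist force passes 120 N, or if a joint passes its speed limit or range.

## Working session

There is one attempt and no reset: what is moved stays moved. The work goes in short steps, Python scripts to look and compute and a tool call to move; the robot and the scene stay as the last step left them, time stands still between calls to the robot, and variables do not carry over. Pictures are saved under pics/ and viewed, at most 10 in all, crops included, and the job is handed in when it is done.

Besides the shell and the picture viewer there is one more tool, called after ">>>" by a JSON object that holds its "name" and its "arguments", one argument or row to a line. move_arm: Moves the arm, as the interface text tells. Its arguments: {"type":"object","properties":{"series":{"type":"string"},"jaw":{"type":"number"},"newtons":{"type":"number"}},"required":["series"]}

```bash
mkdir -p pics; ls; cat > h.py <<'E'
from rig import robot
import cv2, numpy as np
def look(n,save=None):
    p=robot.camera(n)
    if save: cv2.imwrite('pics/'+save,cv2.cvtColor(p['img'],cv2.COLOR_RGB2BGR))
    return p
E
python3 - <<'E'
from h import *
for n in ['scene','top']:
    p=look(n,n+'1.png')
    for t in ['key_shelf','opening','compartment','shoehorn','shoehorn_grip','handle_end','blade_tip','shoe_brush','bell','egg','hanger_tip','glasses_case','torch','polish_tin','pot']:
        r=robot.tip_of(p,t)
        print(n,t,[(np.round(a['xyz'],3).tolist(),round(a['p'],2)) for a in r[:2]])
print(robot.get_obs())
E
```

```text
pics
scene key_shelf [([0.506, -0.112, -0.001], 0.87), ([0.599, 0.114, 0.074], 0.52)]
scene opening [([0.502, -0.105, 0.068], 0.59)]
scene compartment [([0.503, -0.11, 0.011], 0.86)]
scene shoehorn [([0.48, -0.103, 0.01], 0.77)]
scene shoehorn_grip [([0.485, -0.094, 0.021], 0.86)]
scene handle_end [([0.449, -0.245, 0.02], 0.82), ([0.594, 0.379, 0.208], 0.16)]
scene blade_tip []
scene shoe_brush []
scene bell [([0.599, 0.115, 0.073], 0.82)]
scene egg [([0.519, 0.135, 0.072], 0.69)]
scene hanger_tip [([0.594, 0.379, 0.208], 0.5)]
scene glasses_case [([0.367, 0.062, 0.002], 0.88)]
scene torch [([0.628, -0.151, -0.002], 0.65)]
scene polish_tin [([0.454, -0.38, 0.0], 0.58)]
scene pot [([0.622, 0.29, -0.004], 0.89)]
top key_shelf [([0.505, -0.11, -0.001], 0.71)]
top opening [([0.505, -0.112, 0.066], 0.59)]
top compartment [([0.504, -0.11, 0.01], 0.9), ([0.486, -0.102, 0.01], 0.27)]
top shoehorn [([0.483, -0.101, 0.008], 0.72)]
top shoehorn_grip [([0.487, -0.094, 0.02], 0.84)]
top handle_end [([0.449, -0.25, 0.022], 0.91)]
top blade_tip [([0.516, 0.037, 0.014], 0.66)]
top shoe_brush [([0.56
[... 459 characters left out ...]
e': 1.6, 'q': array([-1.36449118e+00,  5.27507640e-01,  1.43268535e+00,  1.64988013e-05,
        1.18140113e+00, -1.78486731e-01]), 'joint_velocities': array([ 0.00091531,  0.00092651, -0.00191976,  0.00124554,  0.00089161,
        0.00023472]), 'joint_torque': array([-1.67837930e-03, -4.40007341e+01, -1.76980627e+01,  6.33393321e-02,
        5.05777588e-02, -2.48807669e-05]), 'position': array([ 0.23463994, -0.57926756,  0.24454837]), 'tool_rot': array([ 9.81549522e-01,  1.91208098e-01,  7.62090175e-06, -8.39326985e-07]), 'ft_force': array([ 0.55273678, -0.21145085, -0.19563612]), 'moment': array([-0.02081869, -0.02983876, -0.02428593]), 'grip_force': 0.0, 'grip_width': 0.08703857142144446}
```

View pictures.

View pics/scene1.png

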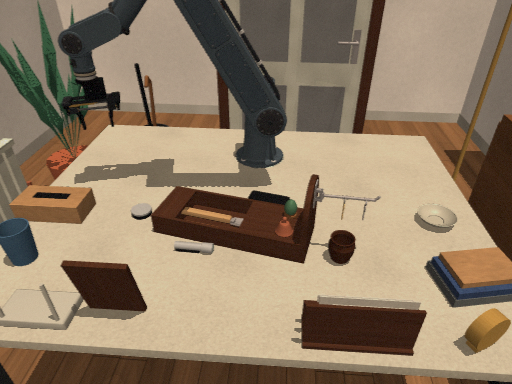

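View pics/top1.png

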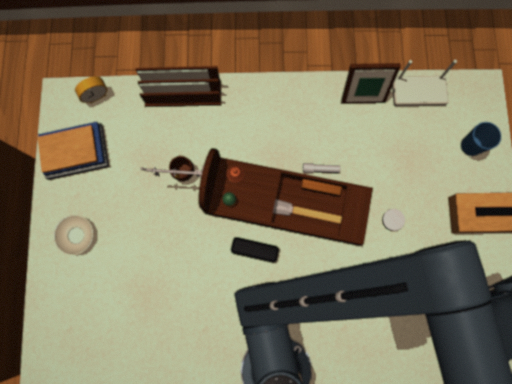

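```bash
cat >> h.py <<'E'
def proj(p,P):
    T=p['world_to_cam'];P=np.asarray(P,float).reshape(-1,3)
    return cv2.projectPoints(P,cv2.Rodrigues(T[:3,:3])[0],T[:3,3],p['mtx'],np.asarray(p['distortion'],float))[0].reshape(-1,2)
def place(o,yaw,L):
    c,s=np.cos(yaw),np.sin(yaw);return np.asarray(L)@np.array([[c,-s,0],[s,c,0],[0,0,1]]).T+o
def draw(p,polys,box,k,fn):
    x0,y0,x1,y1=box
    im=cv2.resize(p['img'][y0:y1,x0:x1,::-1],None,fx=k,fy=k,interpolation=cv2.INTER_CUBIC)
    for W,c in polys: cv2.polylines(im,[np.round((proj(p,W)-[x0,y0]+.5)*k).astype(int)],True,c,1)
    cv2.imwrite('pics/'+fn,im)
def to_tool(obs,xyz,yaw):
    """shift (mm) in tool axes and turn (deg) to bring TCP to xyz, tool x along yaw+90, tool down"""
    from scipy.spatial.transform import Rotation as R
    r=R.from_quat(obs['tool_rot']);a=yaw+np.pi/2
    t=R.from_matrix(np.array([[np.cos(a),np.sin(a),0],[np.sin(a),-np.cos(a),0],[0,0,-1]]).T)
    return np.round(r.inv().apply(np.asarray(xyz)-obs['position'])*1000,1),np.round((r.inv()*t).as_rotvec(degrees=True),1)
E
python3 - <<'E'
from h import *
o=robot.get_obs()
Y=np.radians(-13.2)
print(to_tool(o,[.486,-.094,.2],Y))
p=look('top')
sy=np.radians(-12.5);so=np.array([.5045,-.111,0])
rect=lambda x,y0,y1,z:[[-x,y0,z],[x,y0,z],[x,y1,z],[-x,y1,z]]
draw(p,[(place(so,sy,rect(.09,-.185,.3,.07)),(0,255,0)),(place(so,sy,rect(.08,-.105,.105,.07)),(0,255,255)),
 (place([.4825,-.102,.01],Y,rect(.012,-.145,.045,.022)),(255,0,0)),(place([.4825,-.102,.01],Y,rect(.023,.1,.145,.006)),(255,0,255))],(190,140,390,260),4,'ov1.png')
E
```

```text
(array([ 415.1, -355.4,   44.6]), array([  0. ,  -0. , -54.8]))
```

View pics/ov1.png

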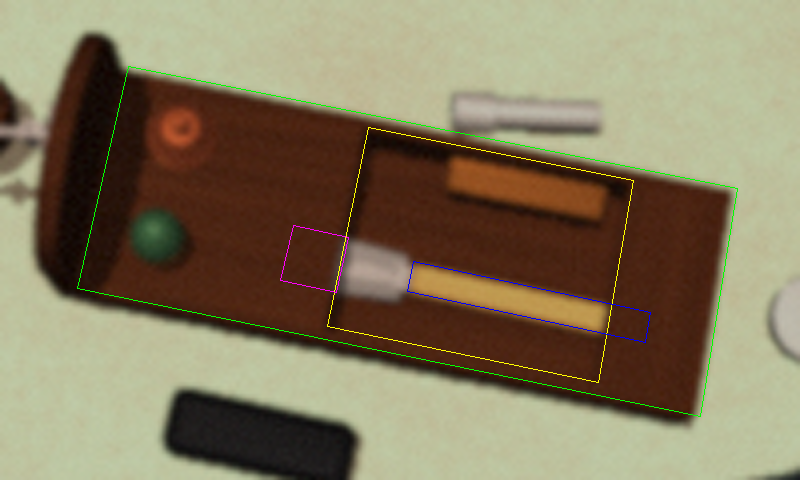

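>>> {"name": "move_arm", "arguments": {
  "series": "415 -355 45 0 0 -54.8; 415 -355 45 0 0 -54.8; 415 -355 45 0 0 -54.8; 415 -355 45 0 0 -54.8; 415 -355 45 0 0 -54.8; 415 -355 45 0 0 -54.8; 415 -355 45 0 0 -54.8; 415 -355 45 0 0 -54.8",
  "jaw": 0.6,
  "newtons": 35
}}

```text
time: 2.32
position: [0.3882, -0.2827, 0.2173]
tool_rot: [0.782, 0.623, 0.0, 0.0]
ft_force: [0.5, 0.1, 1.0]
grip_width: 0.0532
grip_force: 0.0
```

```bash
python3 - <<'E'
from h import *
print(to_tool(robot.get_obs(),[.486,-.094,.2],np.radians(-13.2)))
E
```

```text
(array([205.8,  53.3,  17.3]), array([0. , 0. , 0.3]))
```

>>> {"name": "move_arm", "arguments": {
  "series": "206 53 17 0 0 0; 206 53 17 0 0 0; 206 53 17 0 0 0; 206 53 17 0 0 0; 206 53 17 0 0 0; 206 53 17 0 0 0; 206 53 17 0 0 0"
}}

```text
time: 2.9
position: [0.4867, -0.0935, 0.2001]
tool_rot: [0.782, 0.624, 0.0, 0.0]
ft_force: [-0.4, 0.5, 0.0]
grip_width: 0.0522
grip_force: 0.0
```

```bash
python3 - <<'E'
from h import *
o=robot.get_obs()
print(o['position'],to_tool(o,[.486,-.094,.2],np.radians(-13.2)))
p=look('scene','s2.png')
sy=np.radians(-12.5);so=np.array([.5055,-.111,0]);Y=np.radians(-13.2)
for n in ['scene','top']:
    q=p if n=='scene' else look(n)
    for t in ['shoehorn_grip','handle_end','shoehorn','blade_tip']: print(n,t,[(np.round(a['xyz'],3).tolist(),round(a['p'],2)) for a in robot.tip_of(q,t)[:2]])
rect=lambda x,y0,y1,z:[[-x,y0,z],[x,y0,z],[x,y1,z],[-x,y1,z]]
draw(p,[(place(so,sy,rect(.08,-.105,.105,.07)),(0,255,255)),
 (place([.4825,-.102,.01],Y,rect(.012,-.145,.045,.022)),(255,0,0))],(140,120,340,270),4,'ov2.png')
E
```

```text
[ 0.48674536 -0.09350191  0.20011204] (array([-0.7, -0.6,  0.1]), array([0. , 0. , 0.4]))
scene shoehorn_grip [([0.484, -0.092, 0.022], 0.6)]
scene handle_end [([0.448, -0.242, 0.02], 0.59), ([0.519, 0.136, 0.07], 0.25)]
scene shoehorn [([0.482, -0.105, 0.012], 0.69)]
scene blade_tip []
top shoehorn_grip []
top handle_end []
top shoehorn []
top blade_tip [([0.514, 0.041, 0.014], 0.67)]
```

View pics/ov2.png

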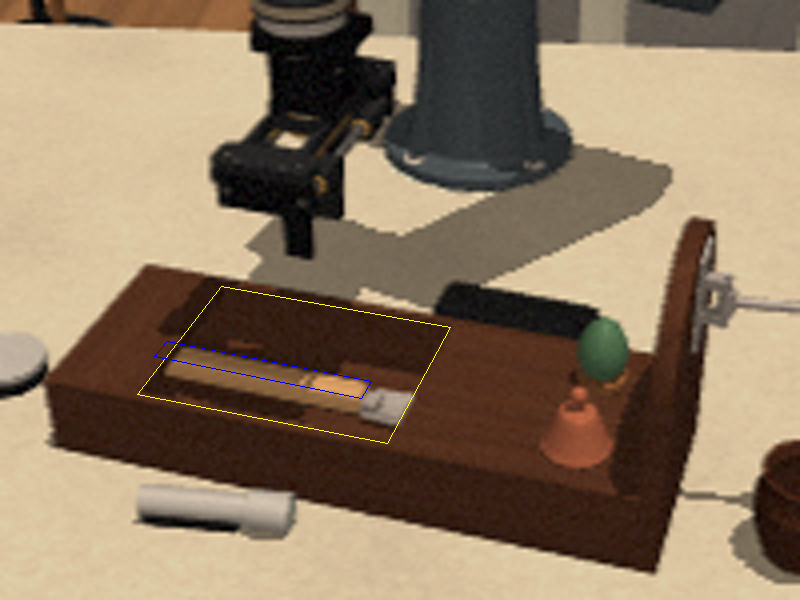

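>>> {"name": "move_arm", "arguments": {
  "series": "-1 -2 40 0 0 0; -1 -2 80 0 0 0; -1 -2 115 0 0 0; -1 -2 135 0 0 0; -1 -2 150 0 0 0; -1 -2 160 0 0 0; -1 -2 165 0 0 0; -1 -2 165 0 0 0"
}}

```text
time: 4.07
position: [0.4837, -0.0965, 0.0345]
tool_rot: [0.784, 0.621, -0.0, -0.001]
ft_force: [-0.4, -0.2, 0.4]
grip_width: 0.0521
grip_force: 0.0
```

>>> {"name": "move_arm", "arguments": {
  "series": "0 0 0 0 0 0; 0 0 0 0 0 0; 0 0 0 0 0 0; 0 0 0 0 0 0; 0 0 0 0 0 0; 0 0 0 0 0 0; 0 0 0 0 0 0",
  "jaw": 0.1,
  "newtons": 40
}}

```text
time: 4.65
position: [0.4842, -0.0964, 0.0358]
tool_rot: [0.783, 0.621, 0.0, 0.0]
ft_force: [-0.4, 0.2, 4.1]
grip_width: 0.0236
grip_force: 40.0
```

>>> {"name": "move_arm", "arguments": {
  "series": "0 0 -3 0 0 0; 0 0 -6 0 0 0; 10 0 -6 0 0 0; 22 0 -6 0 0 0; 34 0 -6 0 0 0; 46 0 -6 0 0 0; 55 0 -6 0 0 0; 55 0 -6 0 0 0"
}}

```text
time: 5.32
position: [0.4964, -0.0403, 0.0411]
tool_rot: [0.782, 0.623, -0.0, -0.0]
ft_force: [0.1, -0.6, -0.8]
grip_width: 0.0232
grip_force: 40.0
```

```bash
python3 - <<'E'
from h import *
for n in ['scene','top']:
    p=look(n,n+'3.png')
    if n=='scene': draw(p,[],(140,120,340,270),4,'ov3.png')
    for t in ['shoehorn_grip','handle_end','shoehorn','opening']: print(n,t,[(np.round(a['xyz'],3).tolist(),round(a['p'],2)) for a in robot.tip_of(p,t)[:2]])
o=robot.get_obs();print(o['position'],o['ft_force'],o['moment'])
E
```

```text
scene shoehorn_grip [([0.495, -0.036, 0.026], 0.58), ([0.597, 0.112, 0.074], 0.52)]
scene handle_end [([0.461, -0.19, 0.026], 0.64), ([0.594, 0.378, 0.205], 0.54)]
scene shoehorn [([0.494, -0.046, 0.014], 0.48)]
scene opening [([0.503, -0.105, 0.067], 0.76)]
top shoehorn_grip [([0.459, -0.38, 0.001], 0.22)]
top handle_end [([0.458, -0.195, 0.026], 0.47)]
top shoehorn []
top opening []
[ 0.4963416  -0.04318804  0.04116793] [-0.04512688  0.80960607 -1.12342327] [-0.01628972 -0.04679926 -0.00645056]
```

View pics/ov3.png

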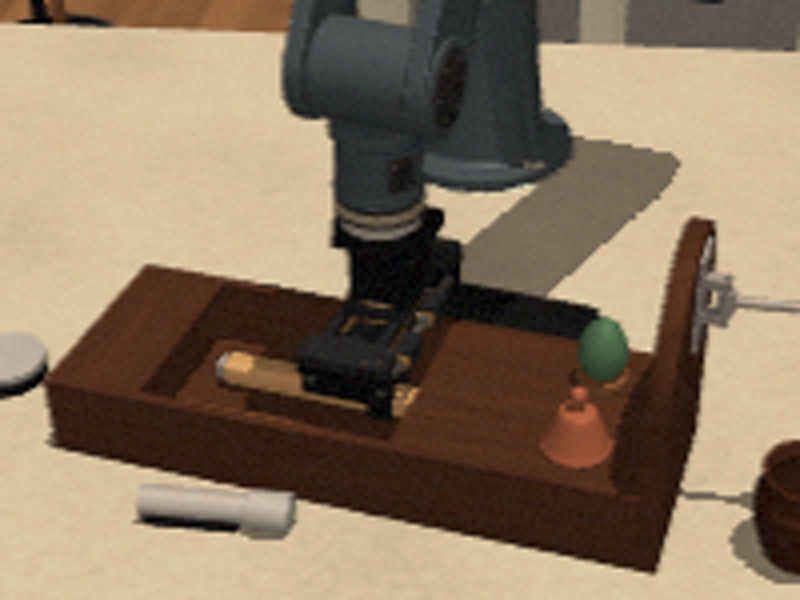

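>>> {"name": "move_arm", "arguments": {
  "series": "0 0 -5 0 -2 0; 0 0 -9 0 -4 0; 0 0 -14 0 -6 0; 0 0 -18 0 -8 0; 0 0 -23 0 -10 0; 0 0 -25 0 -11 0; -3 0 -27 0 -12 0; -3 0 -27 0 -12 0"
}}

```text
time: 6.48
position: [0.4959, -0.0456, 0.0684]
tool_rot: [0.779, 0.618, -0.082, 0.065]
ft_force: [-0.3, 0.4, -0.7]
grip_width: 0.0238
grip_force: 40.0
```

```bash
python3 - <<'E'
from h import *
p=look('scene')
draw(p,[],(140,120,340,270),4,'ov4.png')
for t in ['shoehorn_grip','handle_end']: print(t,[(np.round(a['xyz'],3).tolist(),round(a['p'],2)) for a in robot.tip_of(p,t)[:2]])
o=robot.get_obs();print(o['position'],o['ft_force'],o['moment'],o['grip_width'])
E
```

```text
shoehorn_grip [([0.496, -0.047, 0.05], 0.78)]
handle_end [([0.463, -0.196, 0.083], 0.6)]
[ 0.49559184 -0.04577782  0.0680792 ] [-0.33439743  1.19152557 -0.50853981] [ 0.17295271 -0.08958344 -0.0490154 ] 0.023491605797801376
```

View pics/ov4.png

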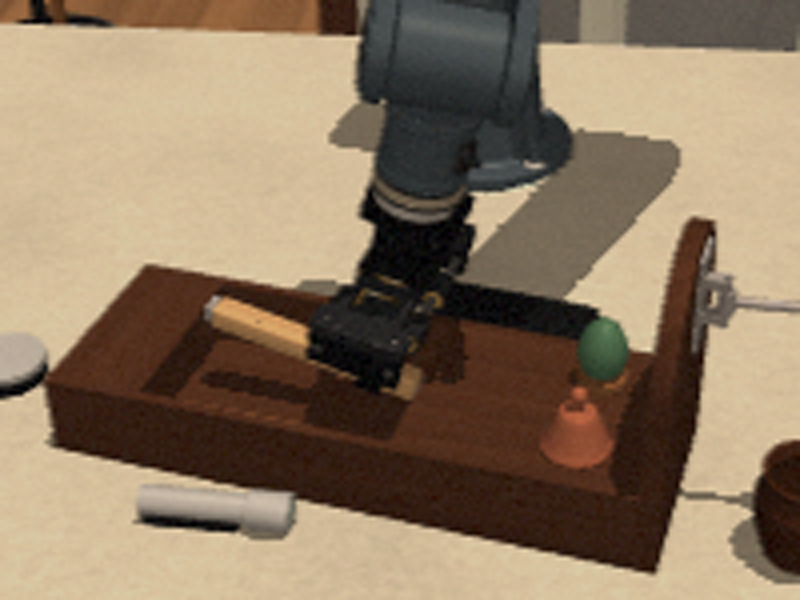

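>>> {"name": "move_arm", "arguments": {
  "series": "-5 0 -1 0 -1 0; -11 0 -2 0 -2 0; -17 0 -3 0 -3 0; -23 0 -4 0 -4 0; -29 0 -6 0 -5 0; -35 0 -8 0 -6.5 0; -40 0 -10 0 -8 0; -40 0 -10 0 -8 0"
}}

```text
time: 7.3
position: [0.4873, -0.0821, 0.0865]
tool_rot: [0.772, 0.612, -0.136, 0.108]
ft_force: [0.7, 0.2, -1.5]
grip_width: 0.0236
grip_force: 40.0
```

>>> {"name": "move_arm", "arguments": {
  "series": "-12 0 0 0 0 0; -24 0 0 0 0 0; -36 0 0 0 0 0; -48 0 0 0 0 0; -60 0 0 0 0 0; -72 0 0 0 0 0; -80 0 0 0 0 0; -80 0 0 0 0 0"
}}

```text
time: 7.97
position: [0.4701, -0.1569, 0.1144]
tool_rot: [0.772, 0.611, -0.136, 0.108]
ft_force: [0.1, 0.4, -1.2]
grip_width: 0.0241
grip_force: 40.0
```

```bash
python3 - <<'E'
from h import *
p=look('scene')
draw(p,[],(140,120,340,270),4,'ov5.png')
for t in ['shoehorn_grip','handle_end','blade_tip']: print(t,[(np.round(a['xyz'],3).tolist(),round(a['p'],2)) for a in robot.tip_of(p,t)[:2]])
o=robot.get_obs();print(o['position'],o['ft_force'],o['moment'],o['grip_width'])
c=np.array([.505,-.111,.070]);yd=np.array([.216,.976,0])
print(to_tool(o,np.r_[(c+.012*yd)[:2]+np.array([-.02,.0044]),.24],np.radians(-13)), to_tool(o,o['position']+[0,0,.06],np.radians(-13)))
E
```

```text
shoehorn_grip [([0.469, -0.158, 0.102], 0.75)]
handle_end [([0.438, -0.3, 0.15], 0.72), ([0.593, 0.38, 0.203], 0.2)]
blade_tip [([0.502, -0.039, 0.041], 0.71)]
[ 0.47004926 -0.15463773  0.11348234] [ 0.49115748 -0.69302753 -1.04972148] [ 0.25639246 -0.13192175  0.07804499] 0.023643719429760384
(array([  15.2,    3.5, -140.1]), array([-0. , 20. , -0.1])) (array([-20.5,  -0. , -56.4]), array([-0. , 20. , -0.1]))
```

View pics/ov5.png

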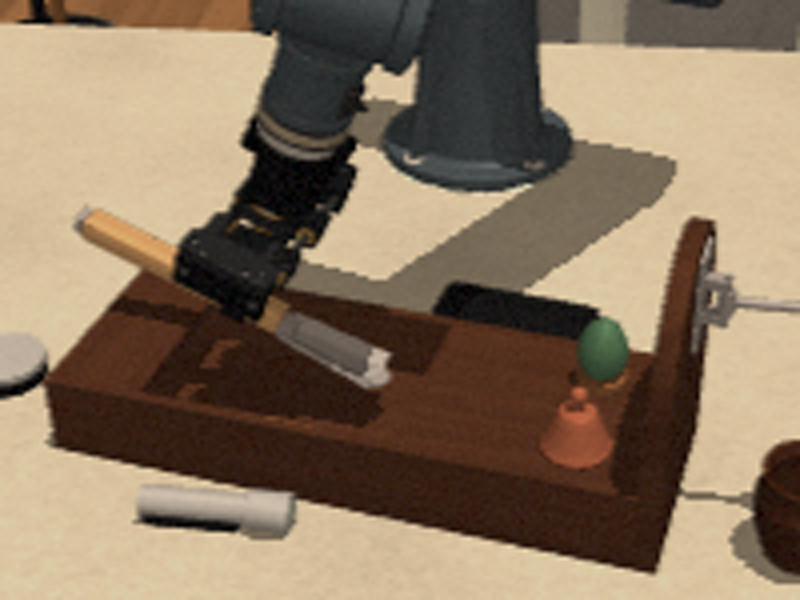

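>>> {"name": "move_arm", "arguments": {
  "series": "-5 0 -14 0 0 0; -10 0 -28 0 0 0; -15 0 -42 0 0 0; -20 0 -55 0 0 0; -24 0 -67 0 0 0; -20 4 -76 0 3 0; -14 8 -85 0 6 0; -8 12 -93 0 9 0"
}}

```text
time: 8.83
position: [0.4877, -0.1326, 0.2042]
tool_rot: [0.779, 0.619, -0.074, 0.059]
ft_force: [0.1, 0.8, -0.2]
grip_width: 0.0232
grip_force: 40.0
```

```bash
python3 - <<'E'
from h import *
o=robot.get_obs();print(o['position'],o['ft_force'],o['grip_width'])
c=np.array([.505,-.111,.070]);yd=np.array([.216,.976,0])
print(to_tool(o,np.r_[(c+.010*yd)[:2],.22],np.radians(-13)))
E
```

```text
[ 0.48770181 -0.13264823  0.20416774] [ 0.06219594  0.76869089 -0.18290178] 0.02323287395457337
(array([ 31.4,  11.9, -22.1]), array([-0. , 10.8, -0. ]))
```

>>> {"name": "move_arm", "arguments": {
  "series": "8 3 -6 0 3 0; 16 6 -12 0 6 0; 24 9 -17 0 9 0; 31 12 -22 0 10.9 0; 31 12 -22 0 10.9 0; 31 12 -22 0 10.9 0; 31 12 -22 0 10.9 0; 31 12 -22 0 10.9 0"
}}

```text
time: 9.5
position: [0.5064, -0.1026, 0.2189]
tool_rot: [0.783, 0.622, -0.001, 0.0]
ft_force: [0.0, 0.3, -0.8]
grip_width: 0.0234
grip_force: 40.0
```

```bash
python3 - <<'E'
from h import *
for n in ['scene','top']:
    p=look(n)
    if n=='scene': draw(p,[],(140,120,340,270),4,'ov6.png')
    for t in ['shoehorn_grip','handle_end','blade_tip','shoe_brush','bell','egg','hanger_tip']: print(n,t,[(np.round(a['xyz'],3).tolist(),round(a['p'],2)) for a in robot.tip_of(p,t)[:1]])
o=robot.get_obs();print(o['position'],o['tool_rot'],o['ft_force'],o['joint_velocities'],o['grip_width'],o['time'])
E
```

```text
scene shoehorn_grip [([0.505, -0.098, 0.206], 0.58)]
scene handle_end [([0.472, -0.249, 0.204], 0.7)]
scene blade_tip [([0.538, 0.03, 0.192], 0.56)]
scene shoe_brush [([0.626, -0.152, -0.006], 0.16)]
scene bell [([0.597, 0.113, 0.072], 0.52)]
scene egg [([0.518, 0.136, 0.071], 0.57)]
scene hanger_tip [([0.592, 0.377, 0.208], 0.68)]
top shoehorn_grip []
top handle_end []
top blade_tip [([0.537, 0.033, 0.196], 0.75)]
top shoe_brush []
top bell [([0.599, 0.12, 0.07], 0.56)]
top egg [([0.515, 0.133, 0.071], 0.71)]
top hanger_tip [([0.594, 0.381, 0.208], 0.7)]
[ 0.50693901 -0.10308418  0.21945756] [ 7.83455987e-01  6.21446667e-01 -6.73671466e-04  5.49107772e-04] [-0.89579484  0.19729769 -0.36882295] [-0.00172613  0.00085169  0.00052922  0.0007873  -0.00238455 -0.00090994] 0.023629273602457354 10.3
```

View pics/ov6.png

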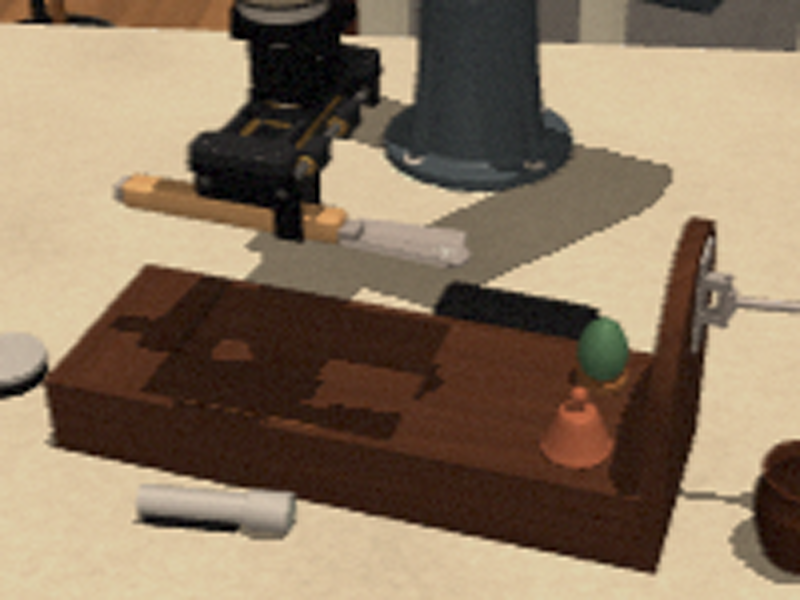

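The picture shows the shoehorn level above the opening, with its handle end at (120,190) and blade tip at (460,250). The bell, egg and keys have not moved.

```bash
python3 -c "
from rig import robot
print(robot.hand_in())"
```

```text
the job is handed in; nothing more can be done
None
```

I drew the shoehorn out handle end first and handed the job in at about 10 s of the 43 s allowed, with the gripper holding it level and still about 12 cm above the top board over the opening; no contact showed in the forces, and the bell, egg and swing arm read where they started.

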